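# Dispense one test tile and lay it on the ware board

## Robot

A 6-joint arm with a two-finger parallel gripper is mounted at the origin on a cart in front of the work surface, level with it; the furniture and walls round the work are solid. World frame = base frame: x ahead of the robot, y to its left, z up, the work surface at z = 0. Lengths are in m, angles in rad, forces in N, time in s.
With the tool pointing down it reaches from about 0.425 to 1.125 m from the base axis. Payload 14.9 kg.
Tool frame: the origin (TCP) lies at the very end of the fingers, on their centre line; the grasp point (between the pads) lies 19 mm behind it; y points along the fingers, x is the direction in which the jaws open and shut, and the axes are right-handed (so a half turn about y gives the same grasp; the last joint's range is limited). The gripper opens to 91 mm and grips with 3 to 60 N. Pads are 32 mm wide; open, the fingers measure 118 mm over their backs; the gripper's body (76 mm by 178 mm) begins 60 mm behind the grasp point.
Start: joints at [-1.237, 0.379, 1.734, -0, 1.028, -0.033], TCP at [0.251, -0.653, 0.214] pointing down, gripper open.
Joint ranges: [-2.77, 2.77], [-0.74, 2.19], [0, 2.66], [-1.06, 4.2], [0.31, 2.87], [-3.08, 3.08]. Speed limits (rad/s): [1.89, 1.89, 2.39, 3.14, 3.14, 3.14].

## Interface

Orientations are given as a 3x3 rotation matrix whose columns are the frame's x, y, z axes.
In Python, from cell import r, viewer gives the robot as it stands. The module is installed in compiled form; this text tells all that it offers.
- The arm moves only by the shell command python3 -m creep 'ROWS' [FORCE]. ROWS is text: rows parted by semicolons, each of 7 numbers parted by spaces: the finger opening in mm, from 0 to 91.2, then the shift along the tool's x, y, z in mm, then the turn, a rotation vector about the tool's x, y, z in degrees. In form: jaw x y z rx ry rz; .... A call has 1 to 10 rows; each row shifts and turns the commanded pose from where the row before left it, along the tool's axes as they then stand; what a row does not reach is not made up. A row lasts 1/12 s, in which the tool goes at most 41.7 mm and 7.16 degrees, less where a joint would pass 70% of its speed; a pose out of reach is approached as far as the arm can. A call with a gripper value outside its range is refused whole. The fingers move at their own pace and stop on an object; FORCE is the grip in N (left out, the last holds). Time passes only in rows, so rows that do not move let the fingers close. It gives the time, the measured TCP pose, the force and the opening at its end, in the units of the state.
- r.get_state(): the state, without advancing time (a new reading comes with each control period).
- viewer.get_image(name): name is "side" or "top" or "wrist"; returns the picture (480x640x3 uint8, red, green, blue); there is no depth.
- viewer.camera_info(name): a dict with "mtx" (3x3 intrinsics, pixels), "rvec" (rotation vector, rad) and "tvec" (3), from world to camera coordinates, as OpenCV has them. Camera axes: x right, y down, z forward; pixel columns grow to the right and rows downward; lengths in m; the calibration is good to about 2 mm. A picture is of the moment at which its call begins: read the wrist's pose just before it. camera_info takes no time and is no camera call; for the wrist camera it gives the pose at the moment of the call.
- r.hand_in(): hands the job in, once; it reports no verdict.
The state is a dict: "time": time; "joints": joint angles; "dq": joint speeds; "effort": joint torques, N m; "tcp_pos": TCP position; "tool_rot": TCP orientation; "force": force on the tool from outside, world axes, zero at the start; "torque": the same for the moment, N m; "opening": finger opening in m.
Only numpy, scipy, OpenCV 4.12 (cv2) and the standard library are available. Lean on these libraries where they do the work, as an engineer would, in place of code of your own. Each camera call takes 0.05 s, during which the arm holds its last target.

## Task

Get one test tile out of the tile dispenser: push its spring-loaded slide all the way to the stop so that the lowest tile comes out onto the outlet deck, then let go there so that the slide snaps back home by itself. Lay that tile flat in the middle of the ware board without dropping it, leave the other two tiles in the dispenser, and leave the other things on the table where they are.

Things in the scene. Friction and masses are not known exactly. Their poses are not given: they have to be found in the camera images.
- tile_dispenser: wooden tile dispenser fixed on the table, 290 mm long, 76 wide, 70 high. Origin: on the table under the centre of the tile stack; x along the slide's travel, from handle to outlet; z up. Its magazine, 78 x 56 mm outside with its top at z 70 mm, holds three stacked tiles on a bed at z 24 mm; strips in front leave a 14 mm gate over the bed that passes one tile at a time.
- tile_pusher (a joint): travel of the slide in m along the dispenser's +x: 0 home, 0.080 at its stop. The return spring asks 3 N at home, 8 N at the stop. Its 8 mm thick plate pushes the lowest tile out; at the stop the tile is wholly out, 3 to 4 mm clear of the magazine. Let go, the slide snaps home and the next tile falls onto the bed.
- pusher_grip (a point): centre of the slide's upright wooden handle block, 60 mm above the table, moves with it: block 18 mm (x) x 38 mm (y), 54 mm high, its top 27 mm above this point; 148 mm behind the stack's centre when home. At the stop 20 mm stay free between block and magazine. Guide rails beside the slide are 48 mm wide over all, their tops 25 mm below this point. Axes as the dispenser's.
- outlet (a point): point on the outlet deck (24 mm above the table), 77 mm in front of the stack's centre, where the dispensed tile's centre comes to lie within about 5 mm along x. The deck is 30 mm wide, so the tile overhangs it 6 mm on each side, with free table beside; it runs from 39 to 124 mm in front of the stack's centre, with a 6 mm high lip at its end. Axes as the dispenser's.
- magazine (a point): point on the bed (24 mm above the table) in the centre of the magazine, under the stack. Axes as the dispenser's.
- tile_0: lowest tile of the stack, the one to be dispensed: a glazed ceramic test tile, 69 mm (x) x 43 mm (y) x 10 mm thick, about 45 g, the three are alike. Origin: centre of its underside; z up out of its face. In the dispenser its x lies along the slide's travel.
- tile_1: middle tile of the stack, as tile_0; stays in the magazine (drops onto the bed)
- tile_2: top tile of the stack, as tile_0; stays in the magazine
- ware_board: flat plywood ware board fixed on the table, 170 mm (x) x 130 mm (y), on two battens. Origin: on the table under its centre, z up.
- board_top (a point): centre of the ware board's upper face, 20 mm above the table. Axes as the board's.
- kidney: red rubber kidney, 60 x 92 x 10 mm, bystander; origin at the centre of its underside
- tape: roll of masking tape lying flat, 99 mm across, 25 mm high, bystander; origin at the centre of its underside
- plug: white plaster plug, 44 mm across, 34 mm high, bystander; origin at the centre of its underside
- rib: wooden throwing rib, 69 x 99 x 8 mm, bystander; origin at the centre of its underside
There are look-alikes about, which are no part of the job. What is shaped like the tile_2 but yellow is not meant.

How it is judged:
On the way, in this order (a step that is already met when the one before it is completed fails the run):
1. the slide is pushed to its stop and the lowest tile is out on the deck (value of joint tile_pusher above 0.076 m and x of tile_0 in the frame of magazine above 0.071 m), for 0.1 s.
2. the slide is let go and snaps back (faster than 0.2 m/s) (velocity of joint tile_pusher below -0.2 m/s).
3. the slide is home (value of joint tile_pusher below 0.003 m), for 0.1 s.
At the end, for the whole second after the job is handed in: The dispensed tile (tile_0) lies flat and at rest on the ware board, face up, its centre within 40 mm of the board's centre along the board's length and 25 mm along its width; the slide is home within 3 mm; the other two tiles lie in the magazine (x of tile_0 in the frame of board_top between -0.04 and 0.04 m and y of tile_0 in the frame of board_top between -0.025 and 0.025 m and z of tile_0 in the frame of board_top between -0.004 and 0.004 m and angle between tile_0's own z axis and vertical below 0.08 rad and linear speed of tile_0 below 0.01 m/s and value of joint tile_pusher below 0.003 m and horizontal distance between each of tile_1, tile_2 and magazine below 0.02 m and angle between each of tile_1, tile_2's own z axis and vertical below 0.15 rad); the robot touches nothing.
It fails at once if the tile is let fall onto the board from more than 20 mm (x of tile_0 in the frame of board_top between -0.085 and 0.085 m and y of tile_0 in the frame of board_top between -0.065 and 0.065 m and z of tile_0 in the frame of board_top above 0.02 m and contact force between the fingers and tile_0 below 0.05 N).
It fails at once if a second tile leaves the magazine (horizontal distance between any of tile_1, tile_2 and magazine above 0.03 m).
It fails at once if a bystander is moved more than 40 mm (distance of any of kidney, tape, plug, rib from where it was at the start of the episode above 0.04 m).
It also fails if it takes over 51 s, if anything falls off the work surface, if the arm or the gripper's body presses on something with over 40 N, if the wrist force passes 120 N, or if a joint passes its speed limit or range.

## Working session

There is one attempt and no reset: what is moved stays moved. The work goes in short steps, Python scripts to look and compute and a shell command to move; the robot and the scene stay as the last step left them, time stands still between calls to the robot, and variables do not carry over. Pictures are saved under pics/ and viewed, and the job is handed in when it is done.

```bash
mkdir -p pics; ls; python3 - <<'E'
from cell import r, viewer
import cv2
s=r.get_state()
for k,v in s.items(): print(k,v)
for n in ["side","top","wrist"]:
    im=viewer.get_image(n); cv2.imwrite(f"pics/{n}0.png",im[:,:,::-1])
    c=viewer.camera_info(n); print(n,c)
E
```

```text
pics
time 0.0
joints [-1.23729649e+00  3.79438942e-01  1.73477489e+00 -6.97940878e-06
  1.02852724e+00 -3.33044686e-02]
dq [-0.00195346 -0.00199513 -0.00049678 -0.0006154  -0.00031663  0.0005415 ]
effort [-1.57580784e-03 -7.63727689e+01 -4.34371805e+01  6.50096079e-02
  4.25145181e-02 -1.47753076e-04]
tcp_pos [ 0.25090155 -0.65305566  0.21326994]
tool_rot [[ 3.58637307e-01 -3.81584937e-04  9.33476907e-01]
 [-9.33476279e-01  1.08318374e-03  3.58637509e-01]
 [-1.14797768e-03 -9.99999341e-01  3.22696126e-05]]
force [0.69328386 0.15016704 0.63621343]
torque [ 0.0110952  -0.02592686  0.07494422]
opening 0.09107684866094189
side {'mtx': array([[574.67746997,   0.        , 330.90119296],
       [  0.        , 574.67746997, 245.62415675],
       [  0.        ,   0.        ,   1.        ]]), 'rvec': array([ 0.02587527,  2.77760091, -1.44085773]), 'tvec': array([0.48827118, 0.24700954, 0.86627293])}
top {'mtx': array([[465.37650228,   0.        , 315.31134663],
       [  0.        , 465.37650228, 234.37125493],
       [  0.        ,   0.        ,   1.        ]]), 'rvec': array([ 2.16729183, -2.12055968,  0.23010971]), 'tvec': array([-0.35011866,  0.48223851,  0.93308836])}
wrist {'mtx': array([[395.56890503,   0.        , 315.05592094],
       [  0.        , 395.56890503, 239.25890859],
       [  0.        ,   0.        ,   1.        ]]), 'rvec': array([-2.39302104,  1.64329279,  0.23136496]), 'tvec': array([-0.69863941, -0.03112609,  0.39230113])}
```

View pics/top0.png

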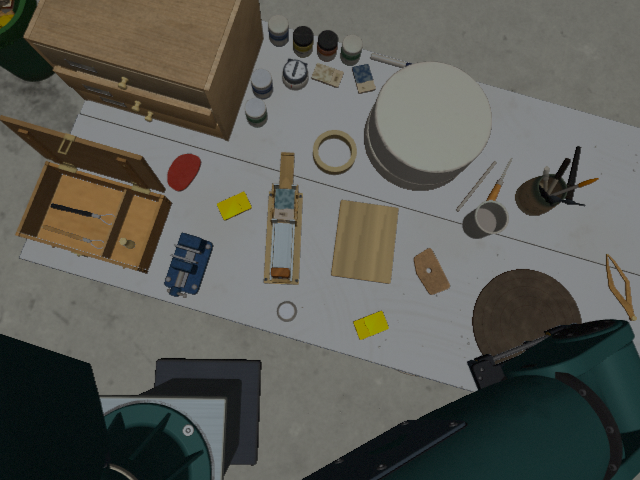

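View pics/side0.png

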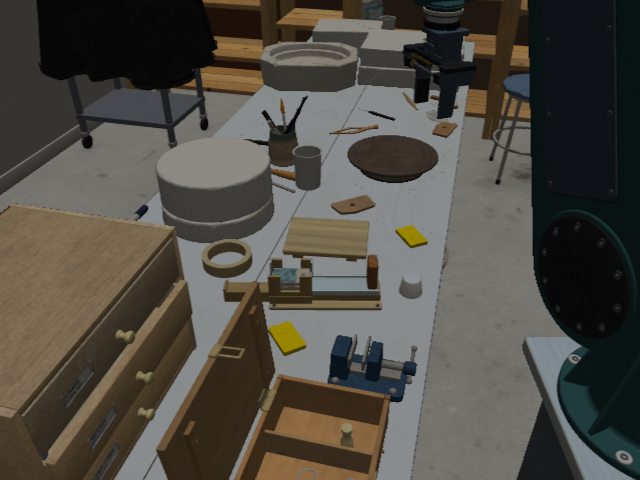

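View pics/wrist0.png

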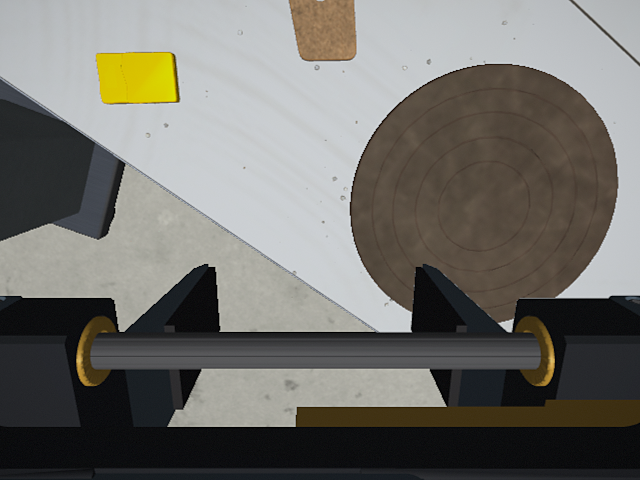

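The top view shows the dispenser around (285,220): handle (281,272), magazine (285,205) and outlet (287,165). The ware board is at (365,242), the plug at (287,311), the kidney at (184,172), the tape at (334,152) and the rib at (432,271). The yellow tiles at (234,206) and (371,325) are look-alikes and not meant.

```bash
cat > h.py <<'E'
from cell import r, viewer
import cv2, numpy as np
def cam(n):
    c=viewer.camera_info(n); R=cv2.Rodrigues(np.array(c["rvec"]))[0]; return c["mtx"],R,np.array(c["tvec"]).reshape(3)
def p2w(n,u,v,z,c=None):
    K,R,t=c or cam(n); d=R.T@np.linalg.solve(K,[u,v,1.]); o=-R.T@t
    return o+d*(z-o[2])/d[2]
def w2p(n,P,c=None):
    K,R,t=c or cam(n); q=K@(R@np.array(P,float)+t); return q[:2]/q[2]
def crop(n,src,out,x0,y0,w,h,s):
    im=cv2.imread(src)[y0:y0+h,x0:x0+w]; cv2.imwrite(out,cv2.resize(im,None,fx=s,fy=s,interpolation=cv2.INTER_CUBIC))
E
python3 - <<'E'
from h import *
crop("top","pics/top0.png","pics/topc.png",215,140,200,150,4)
crop("side","pics/side0.png","pics/sidec.png",210,205,200,120,4)
for nm,u,v,z in [("handletop",281,272,.087),("plug",287,311,.034),("board",365,242,.02),("outlet end",287,153,.03),("kid",184,172,.01),("tape",334,152,.025),("rib",432,271,.008),("y1",234,206,.01),("y2",371,325,.01)]:
    print(nm,p2w("top",u,v,z).round(3))
E
```

```text
handletop [ 0.405 -0.271  0.087]
plug [ 0.329 -0.284  0.034]
board [ 0.481 -0.449  0.02 ]
outlet end [ 0.675 -0.274  0.03 ]
kid [ 0.631 -0.046  0.01 ]
tape [ 0.683 -0.379  0.025]
rib [ 0.422 -0.598  0.008]
y1 [ 0.556 -0.16   0.01 ]
y2 [ 0.304 -0.463  0.01 ]
```

View pics/topc.png

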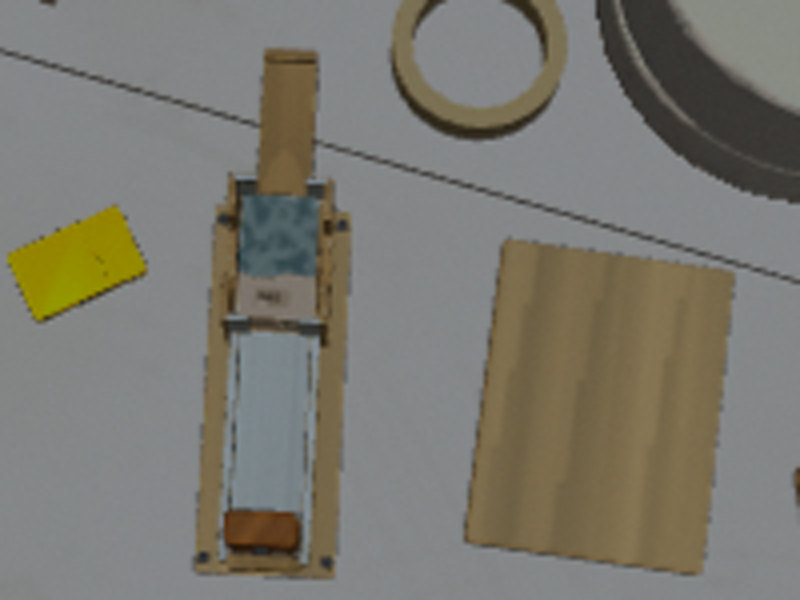

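View pics/sidec.png

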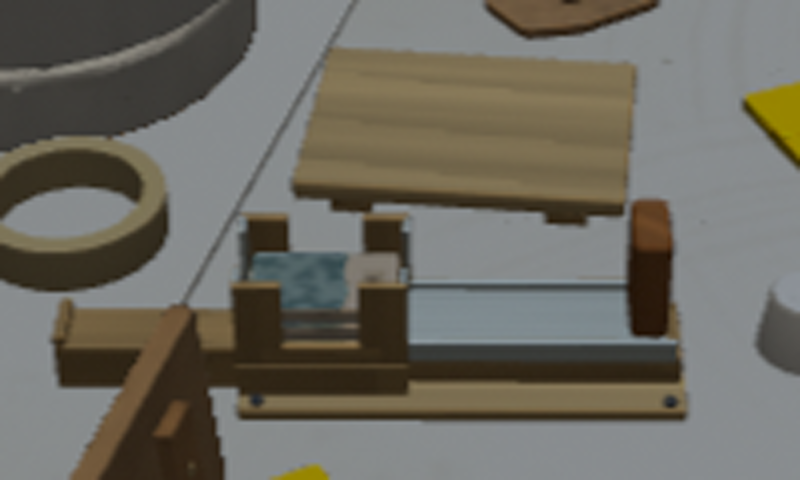

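```bash
python3 - <<'E'
from h import *
from scipy.optimize import least_squares
ct=cam("top"); cs=cam("side")
T=lambda u,v:(215+u/4,140+v/4)
S=lambda u,v:(210+u/4,205+v/4)
D=[("t",T(265,50),(124,15,30)),("t",T(318,52),(124,-15,30)),("t",T(262,528),(-148,0,87)),("t",T(197,573),(-166,38,8)),("t",T(335,577),(-166,-38,8)),
   ("s",S(650,206),(-148,0,87)),("s",S(686,408),(-166,38,6)),]
B=[("t",T(505,240),(85,65,20)),("t",T(735,270),(85,-65,20)),("t",T(703,573),(-85,-65,20)),("t",T(467,543),(-85,65,20)),
 ("s",S(330,48),(85,-65,20)),("s",S(635,66),(-85,-65,20)),("s",S(293,190),(85,65,20)),("s",S(624,207),(-85,65,20))]
def fit(L,x0):
    def tr(p,P):
        P=np.array(P)/1000.; c,s=np.cos(p[2]),np.sin(p[2]); return [p[0]+c*P[0]-s*P[1],p[1]+s*P[0]+c*P[1],P[2]]
    f=lambda p:np.concatenate([w2p("",tr(p,P),ct if k=="t" else cs)-uv for k,uv,P in L])
    q=least_squares(f,x0,loss="soft_l1"); return q.x,f(q.x).reshape(-1,2).round(1),tr
p,res,tr=fit(D,[.55,-.27,0]); print("disp",p.round(4),np.degrees(p[2]));print(res.tolist())
for n,P in [("handle",(-148,0,60)),("outlet",(77,0,24)),("stop",(-68,0,60))]: print(n,np.round(tr(p,P),4))
p,res,_=fit(B,[.48,-.45,0]); print("board",p.round(4),np.degrees(p[2]));print(res.tolist())
E
```

```text
disp [ 0.5538 -0.2737 -0.0189] -1.0847592530148964
[[-0.0, -0.9], [0.2, -0.7], [0.4, -0.4], [-0.2, -0.4], [0.6, -0.0], [1.5, 2.3], [1.7, 0.0]]
handle [ 0.4058 -0.2709  0.06  ]
outlet [ 0.6308 -0.2751  0.024 ]
stop [ 0.4858 -0.2724  0.06  ]
board [ 0.4848 -0.4494 -0.1123] -6.436734033426841
[[-1.0, -1.3], [-0.4, -0.8], [-0.1, -0.3], [-1.0, -0.9], [0.4, -1.1], [1.0, -1.6], [0.3, -2.6], [1.3, -2.1]]
```

```bash
python3 -m creep '91 0 0 0 0 5.5 0; 91 0 0 0 0 5.5 0; 91 0 0 0 0 5.5 0; 91 0 0 0 0 5.6 0'; python3 -m creep '91 -30 0 11.5 0 0 0;91 -30 0 11.5 0 0 0;91 -30 0 11.5 0 0 0;91 -30 0 11.5 0 0 0;91 -30 0 11.5 0 0 0;91 -30 0 11.5 0 0 0;91 -30 0 11.5 0 0 0;91 -30 0 11.5 0 0 0;91 -30 0 11.5 0 0 0;91 -30 0 11.5 0 0 0'
cat > st.py <<'E'
from h import *
import sys
s=r.get_state(); R=np.array(s["tool_rot"]); p=np.array(s["tcp_pos"])
print("t",round(s["time"],2),"tcp",p.round(4),"F",np.round(s["force"],1),"open",round(s["opening"],4),"az",np.degrees(np.arctan2(R[1,2],R[0,2])).round(2),"tilt",R[2].round(4), "q",np.round(s["joints"],2))
if len(sys.argv)>3:
    g=np.array([float(a) for a in sys.argv[1:4]]); print("tool delta mm",(R.T@(g-p)*1000).round(1))
E
python3 st.py .4058 -.2709 .2
```

```text
time: 0.48
tcp_pos: [0.251, -0.6533, 0.2136]
tool_rot: [[-0.024, -0.0, 1.0], [-1.0, 0.0, -0.024], [-0.0, -1.0, -0.0]]
force: [0.1, -0.4, 0.2]
opening: 0.0912
time: 1.32
tcp_pos: [0.3719, -0.3541, 0.2139]
tool_rot: [[-0.019, -0.0, 1.0], [-1.0, 0.0, -0.019], [-0.0, -1.0, -0.0]]
force: [0.8, 0.4, -0.3]
opening: 0.0911
t 1.32 tcp [ 0.3719 -0.3541  0.2139] F [ 0.8  0.4 -0.3] open 0.0911 az -1.1 tilt [-1.e-04 -1.e+00 -0.e+00] q [-0.81  0.08  2.11  0.    0.95  0.78]
tool delta mm [-83.9  13.9  32.3]
```

```bash
python3 -m creep '91 -28 15 10 0 0 0;91 -28 20 10 0 0 0;91 -28 20 9 0 0 0;91 0 0 0 0 0 0;91 0 0 0 0 0 0'; python3 st.py .403 -.271 .046; python3 - <<'E'
from h import *
im=viewer.get_image("wrist"); cv2.imwrite("pics/w1.png",im[:,:,::-1]); c=cam("wrist")
for P in [(.4058,-.2709,.087),(.5538,-.2737,.07)]: print(w2p("",P,c))
im=viewer.get_image("side"); cv2.imwrite("pics/s1.png",im[:,:,::-1])
E
```

```text
time: 1.73
tcp_pos: [0.402, -0.2708, 0.1581]
tool_rot: [[-0.017, -0.002, 1.0], [-1.0, 0.001, -0.017], [-0.001, -1.0, -0.002]]
force: [-0.0, -0.5, 0.7]
opening: 0.0909
t 1.73 tcp [ 0.402  -0.2708  0.1581] F [-0.  -0.5  0.7] open 0.0909 az -0.95 tilt [-0.0012 -1.     -0.0017] q [-0.64  0.12  2.19 -0.    0.83  0.95]
tool delta mm [  0.3 112.    1.2]
[314.77206355 246.38062671]
[315.15422372  -5.09011718]
```

View pics/w1.png

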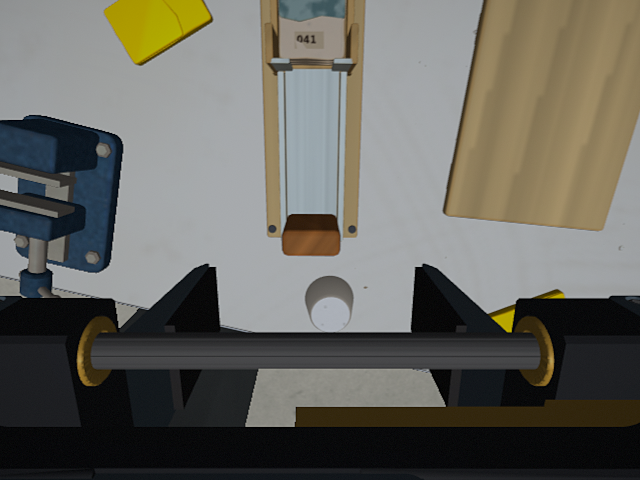

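View pics/s1.png

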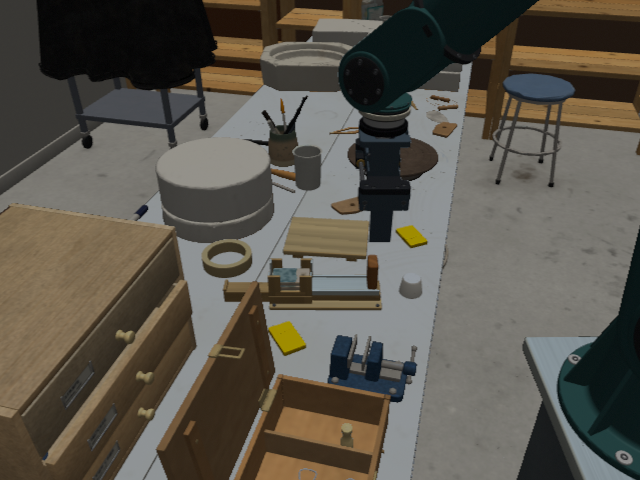

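```bash
python3 - <<'E'
from h import *
p=r.get_state()["tcp_pos"];print(w2p("side",p),w2p("side",(.4058,-.2709,.087)))
c=cam("wrist");print(p2w("",312,245,.087,c),-c[1].T@c[2])
E
```

```text
[377.78283285 224.24673833] [374.04542317 258.75231528]
[ 0.40684183 -0.26992369  0.087     ] [ 0.48048298 -0.27300289  0.33137354]
```

```bash
python3 - <<'E'
from h import *
crop("","pics/w1.png","pics/w1c.png",250,190,120,70,6)
E
```

```text
(no output)
```

View pics/w1c.png

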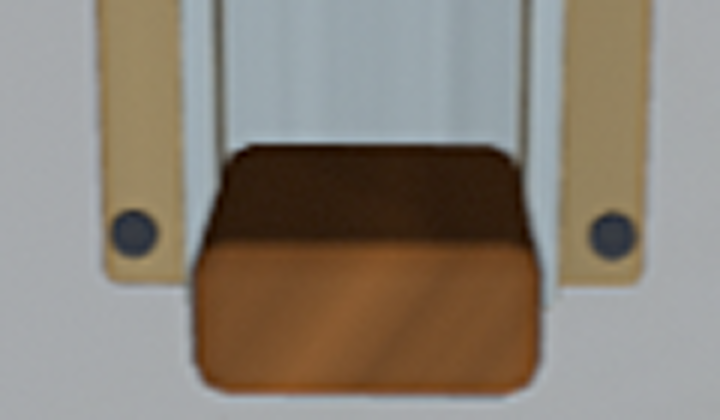

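```bash
python3 -m creep '91 -1 28 1 0 0 0;91 0 28 1 0 0 0;91 0 28 0 0 0 0;91 0 27 0 0 0 0;91 0 0 0 0 0 0;91 0 0 0 0 0 0' ; python3 st.py .404 -.270 .046; python3 - <<'E'
from h import *
im=viewer.get_image("side"); cv2.imwrite("pics/s2.png",im[:,:,::-1]);crop("","pics/s2.png","pics/s2c.png",260,180,200,150,4)
E
```

```text
time: 2.33
tcp_pos: [0.4039, -0.2719, 0.048]
tool_rot: [[-0.02, -0.001, 1.0], [-1.0, 0.001, -0.02], [-0.001, -1.0, -0.001]]
force: [0.1, 0.5, 1.3]
opening: 0.0911
t 2.33 tcp [ 0.4039 -0.2719  0.048 ] F [0.1 0.5 1.3] open 0.0911 az -1.15 tilt [-9.0e-04 -1.0e+00 -1.3e-03] q [-0.64  0.33  2.21 -0.    0.6   0.95]
tool delta mm [-1.9  2.   0.1]
```

View pics/s2c.png

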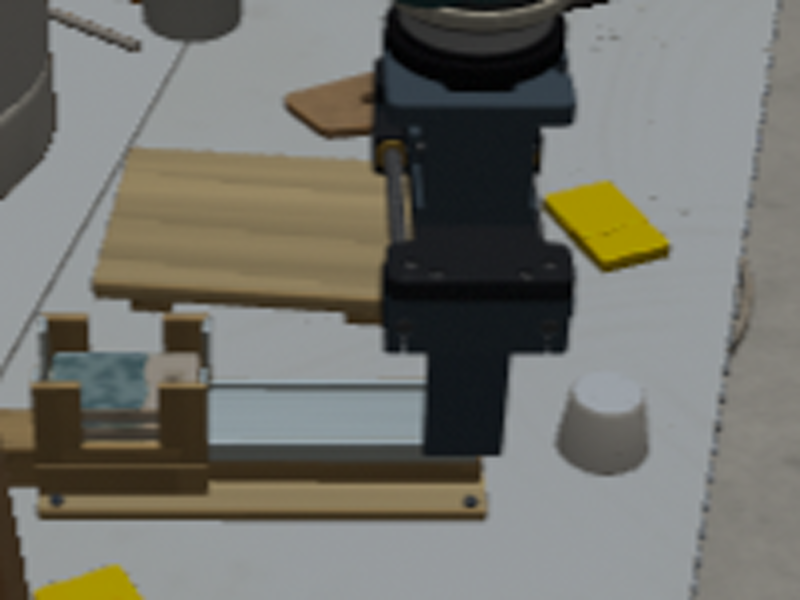

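The near finger sits over the block, around (465,400) in the crop, with the plug clear at (605,420). Closing now.

```bash
python3 -m creep '30 -1.5 0 0 0 0 0;30 0 0 0 0 0 0;30 0 0 0 0 0 0;30 0 0 0 0 0 0;30 0 0 0 0 0 0;30 0 0 0 0 0 0' 40; python3 st.py
```

```text
time: 2.88
tcp_pos: [0.4045, -0.2698, 0.0482]
tool_rot: [[-0.019, 0.0, 1.0], [-1.0, -0.0, -0.019], [0.0, -1.0, 0.0]]
force: [-0.1, -0.5, -0.3]
opening: 0.0539
t 2.88 tcp [ 0.4045 -0.2698  0.0482] F [-0.1 -0.5 -0.3] open 0.0539 az -1.08 tilt [ 3.e-04 -1.e+00  4.e-04] q [-0.64  0.33  2.21 -0.    0.6   0.95]
```

```bash
python3 -m creep '30 0 0 0 0 0 0;30 0 0 0 0 0 0;30 0 0 0 0 0 0;30 0 0 0 0 0 0;30 0 0 0 0 0 0' 40; python3 st.py
```

```text
time: 3.3
tcp_pos: [0.4041, -0.2678, 0.0478]
tool_rot: [[-0.021, -0.001, 1.0], [-1.0, 0.003, -0.021], [-0.003, -1.0, -0.001]]
force: [7.0, 24.2, 11.2]
opening: 0.0376
t 3.3 tcp [ 0.4041 -0.2678  0.0478] F [ 7.  24.2 11.2] open 0.0376 az -1.18 tilt [-0.0034 -1.     -0.0011] q [-0.63  0.33  2.21  0.    0.6   0.95]
```

```bash
python3 -m creep '30 -1.5 0 0 0 0 0;30 0 0 0 0 0 0;30 0 0 0 0 0 0' ; python3 st.py
```

```text
time: 3.55
tcp_pos: [0.4042, -0.2676, 0.0478]
tool_rot: [[-0.02, -0.001, 1.0], [-1.0, 0.001, -0.02], [-0.001, -1.0, -0.001]]
force: [2.0, 8.5, 5.2]
opening: 0.0378
t 3.55 tcp [ 0.4042 -0.2676  0.0478] F [2.  8.5 5.2] open 0.0378 az -1.15 tilt [-1.4e-03 -1.0e+00 -5.0e-04] q [-0.63  0.33  2.21  0.    0.6   0.96]
```

```bash
python3 -m creep '30 -0.5 0 8 0 0 0;30 0 0 10 0 0 0;30 0 0 10 0 0 0;30 0 0 10 0 0 0;30 0 0 10 0 0 0;30 0 0 10 0 0 0;30 0 0 0 0 0 0' ; python3 st.py
```

```text
time: 4.13
tcp_pos: [0.4628, -0.2688, 0.0478]
tool_rot: [[-0.019, -0.001, 1.0], [-1.0, 0.001, -0.019], [-0.001, -1.0, -0.001]]
force: [-6.2, 0.1, 10.1]
opening: 0.0381
t 4.13 tcp [ 0.4628 -0.2688  0.0478] F [-6.2  0.1 10.1] open 0.0381 az -1.11 tilt [-8.0e-04 -1.0e+00 -1.2e-03] q [-0.57  0.39  2.12  0.    0.64  1.02]
```

```bash
python3 -m creep '30 0 -0.5 6 0 0 0;30 0 0 6 0 0 0;30 0 0 5 0 0 0;30 0 0 3 0 0 0;30 0 0 1.5 0 0 0;30 0 0 0 0 0 0;30 0 0 0 0 0 0' ; python3 st.py
```

```text
time: 4.72
tcp_pos: [0.4827, -0.2692, 0.0479]
tool_rot: [[-0.019, -0.002, 1.0], [-1.0, 0.001, -0.019], [-0.001, -1.0, -0.002]]
force: [-7.7, -1.8, 1.0]
opening: 0.0378
t 4.72 tcp [ 0.4827 -0.2692  0.0479] F [-7.7 -1.8  1. ] open 0.0378 az -1.12 tilt [-9.0e-04 -1.0e+00 -2.2e-03] q [-0.55  0.41  2.08 -0.    0.65  1.04]
```

```bash
python3 -m creep '30 0 0 1.5 0 0 0;30 0 0 1 0 0 0;30 0 0 0 0 0 0;30 0 0 0 0 0 0' ; python3 st.py;  python3 - <<'E'
from h import *
im=viewer.get_image("side"); cv2.imwrite("pics/s3.png",im[:,:,::-1]);crop("","pics/s3.png","pics/s3c.png",210,180,200,150,4)
E
```

```text
time: 5.05
tcp_pos: [0.4843, -0.2692, 0.0479]
tool_rot: [[-0.019, -0.004, 1.0], [-1.0, 0.001, -0.019], [-0.001, -1.0, -0.004]]
force: [-16.0, -2.9, 7.0]
opening: 0.0376
t 5.05 tcp [ 0.4843 -0.2692  0.0479] F [-16.   -2.9   7. ] open 0.0376 az -1.1 tilt [-0.0012 -1.     -0.0039] q [-0.55  0.41  2.08 -0.    0.65  1.04]
```

View pics/s3c.png

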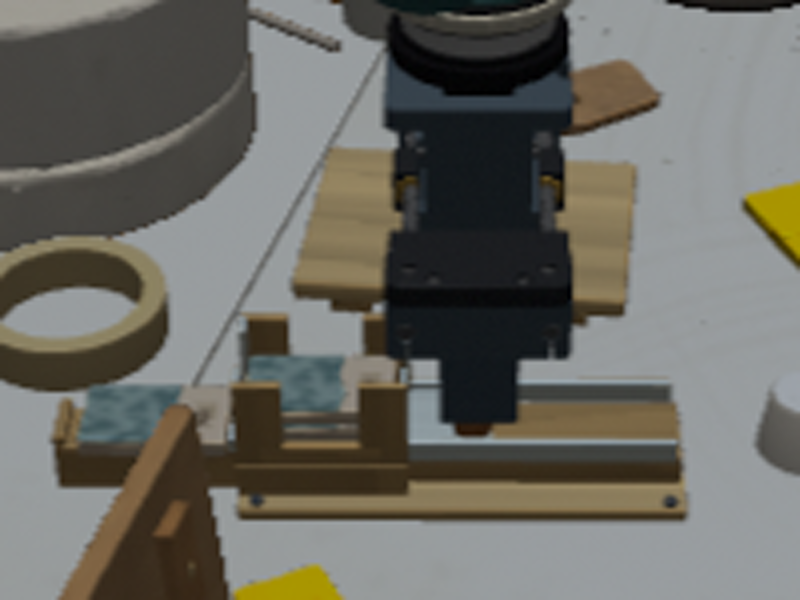

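The slide is at its stop: about 80 mm of travel and the force up to 16 N. The tile lies on the deck at crop (150,415). Letting go now.

```bash
python3 -m creep '91 0 0 0 0 0 0;91 0 0 0 0 0 0;91 0 0 0 0 0 0;91 0 0 0 0 0 0;91 0 0 0 0 0 0;91 0 0 0 0 0 0;91 0 0 0 0 0 0;91 0 0 0 0 0 0' ; python3 st.py;  python3 - <<'E'
from h import *
im=viewer.get_image("side"); cv2.imwrite("pics/s4.png",im[:,:,::-1]);crop("","pics/s4.png","pics/s4c.png",210,180,200,150,4)
E
```

```text
time: 5.77
tcp_pos: [0.4864, -0.2693, 0.0484]
tool_rot: [[-0.019, 0.0, 1.0], [-1.0, -0.0, -0.019], [0.0, -1.0, 0.0]]
force: [1.0, -0.5, -0.9]
opening: 0.0879
t 5.77 tcp [ 0.4864 -0.2693  0.0484] F [ 1.  -0.5 -0.9] open 0.0879 az -1.08 tilt [ 0. -1.  0.] q [-0.55  0.41  2.07 -0.    0.65  1.04]
```

View pics/s4c.png

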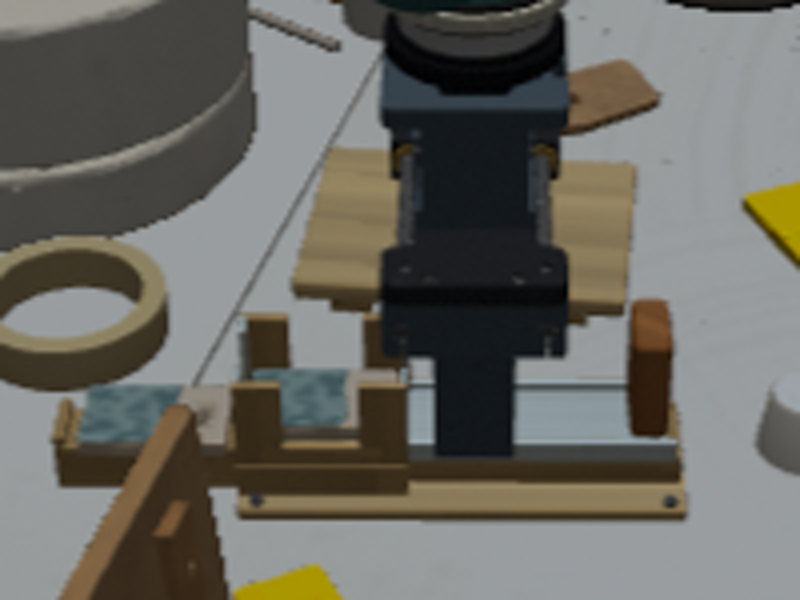

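The slide is home, with the block at crop (650,370), and two tiles remain in the magazine. Rising and moving over the outlet.

```bash
python3 -m creep '91 0 -25 0 0 0 0;91 0 -30 0 0 0 0;91 0 -30 0 0 0 0;91 0 -15 20 0 0 0;91 0.5 0 38 0 0 0;91 0 0 38 0 0 0;91 0 0 38 0 0 0;91 0 0 12 0 0 0;91 0 0 0 0 0 0;91 0 0 0 0 0 0' ; python3 st.py .632 -.272 .026;  python3 - <<'E'
from h import *
im=viewer.get_image("wrist"); cv2.imwrite("pics/w5.png",im[:,:,::-1])
im=viewer.get_image("top"); cv2.imwrite("pics/t5.png",im[:,:,::-1])
for P in [(.632,-.272,.034)]: print(w2p("wrist",P))
E
```

```text
time: 6.65
tcp_pos: [0.6319, -0.2723, 0.1478]
tool_rot: [[-0.018, -0.001, 1.0], [-1.0, 0.0, -0.018], [-0.0, -1.0, -0.001]]
force: [-0.5, 0.3, 0.1]
opening: 0.0911
t 6.65 tcp [ 0.6319 -0.2723  0.1478] F [-0.5  0.3  0.1] open 0.0911 az -1.05 tilt [-4.e-04 -1.e+00 -1.e-03] q [-0.44  0.44  1.79 -0.    0.92  1.15]
tool delta mm [ -0.3 121.8   0.2]
[315.91352529 232.71924833]
```

View pics/w5.png

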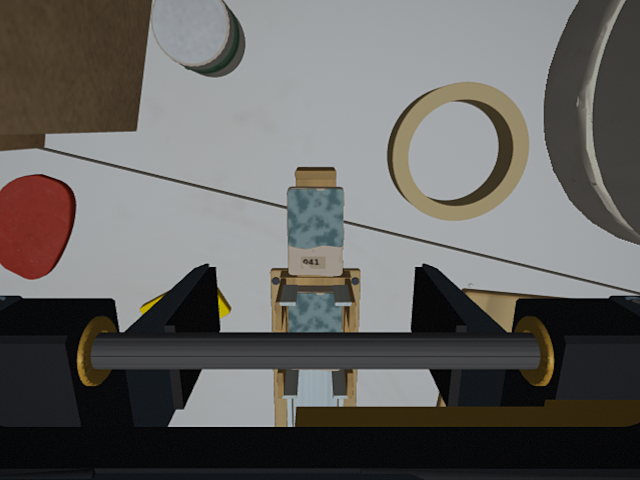

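The tile is centred at (316,231), which matches the expected (316,233). The tape is clear to the right at (458,150). I'll narrow the jaws a little and go down.

```bash
python3 -m creep '62 0 25 0 0 0 0;62 0 30 0 0 0 0;62 0 30 0 0 0 0;62 0 22 0 0 0 0;62 0 10 0 0 0 0;62 0 4 0 0 0 0;62 0 0 0 0 0 0;62 0 0 0 0 0 0' ; python3 st.py .632 -.272 .026
```

```text
time: 7.42
tcp_pos: [0.6328, -0.273, 0.0288]
tool_rot: [[-0.019, 0.001, 1.0], [-1.0, -0.001, -0.019], [0.001, -1.0, 0.001]]
force: [0.5, -0.4, 0.3]
opening: 0.0623
t 7.42 tcp [ 0.6328 -0.273   0.0288] F [ 0.5 -0.4  0.3] open 0.0623 az -1.1 tilt [ 6.0e-04 -1.0e+00  1.3e-03] q [-0.44  0.6   1.8  -0.    0.74  1.15]
tool delta mm [-1.   2.8 -0.8]
```

```bash
python3 -m creep '62 -0.5 1 0 0 0 0;62 0 0 0 0 0 0';python3 -m creep '62 0 0 0 0 0 0;62 0 0 0 0 0 0'; python3 - <<'E'
from h import *
im=viewer.get_image("side"); cv2.imwrite("pics/s6.png",im[:,:,::-1]);crop("","pics/s6.png","pics/s6c.png",200,190,160,120,5)
E
```

```text
time: 7.58
tcp_pos: [0.6329, -0.2724, 0.0277]
tool_rot: [[-0.019, 0.002, 1.0], [-1.0, -0.001, -0.019], [0.001, -1.0, 0.002]]
force: [0.4, -0.2, -0.0]
opening: 0.0618
time: 7.75
tcp_pos: [0.6326, -0.2722, 0.0271]
tool_rot: [[-0.019, 0.001, 1.0], [-1.0, -0.0, -0.019], [0.0, -1.0, 0.001]]
force: [-0.8, 0.4, -0.4]
opening: 0.0621
```

View pics/s6c.png

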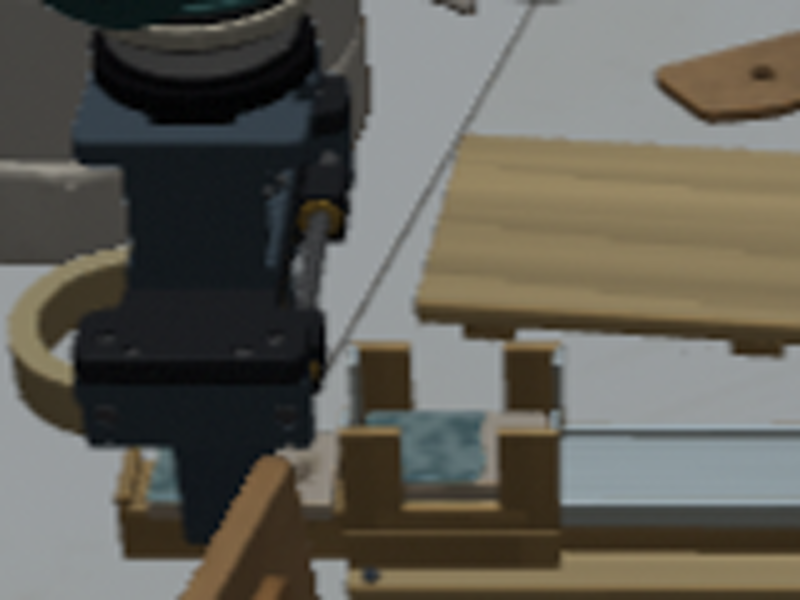

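```bash
python3 -m creep '35 0 1 -0.5 0 0 0;35 0 0 0 0 0 0;35 0 0 0 0 0 0;35 0 0 0 0 0 0;35 0 0 0 0 0 0;35 0 0 0 0 0 0;35 0 0 0 0 0 0' 15;python3 st.py
```

```text
time: 8.38
tcp_pos: [0.6318, -0.2721, 0.0254]
tool_rot: [[-0.019, -0.0, 1.0], [-1.0, 0.0, -0.019], [-0.0, -1.0, -0.0]]
force: [-0.2, -0.1, -1.5]
opening: 0.0426
t 8.38 tcp [ 0.6318 -0.2721  0.0254] F [-0.2 -0.1 -1.5] open 0.0426 az -1.09 tilt [-0.e+00 -1.e+00 -1.e-04] q [-0.44  0.61  1.8  -0.    0.73  1.15]
```

```bash
python3 -m creep '35 0 0 0 0 0 0;35 0 -5 0 0 0 0;35 0 -10 0 0 0 0;35 0 -20 0 0 0 0;35 0 -20 0 0 0 0;35 0 -20 0 0 0 0;35 0 -20 0 0 0 0;35 0 0 0 0 0 0;35 0 0 0 0 0 0' 20;python3 st.py .485 -.448 .12; python3 - <<'E'
from h import *
im=viewer.get_image("side"); cv2.imwrite("pics/s7.png",im[:,:,::-1]);crop("","pics/s7.png","pics/s7c.png",200,150,160,120,5)
im=viewer.get_image("wrist"); cv2.imwrite("pics/w7.png",im[:,:,::-1])
E
```

```text
time: 9.13
tcp_pos: [0.6326, -0.2725, 0.1223]
tool_rot: [[-0.019, 0.003, 1.0], [-1.0, -0.001, -0.019], [0.001, -1.0, 0.003]]
force: [-0.4, 1.0, -1.6]
opening: 0.0425
t 9.13 tcp [ 0.6326 -0.2725  0.1223] F [-0.4  1.  -1.6] open 0.0425 az -1.08 tilt [ 0.0012 -1.      0.0026] q [-0.44  0.47  1.79  0.    0.87  1.15]
tool delta mm [ 178.3    2.2 -144.3]
```

View pics/s7c.png

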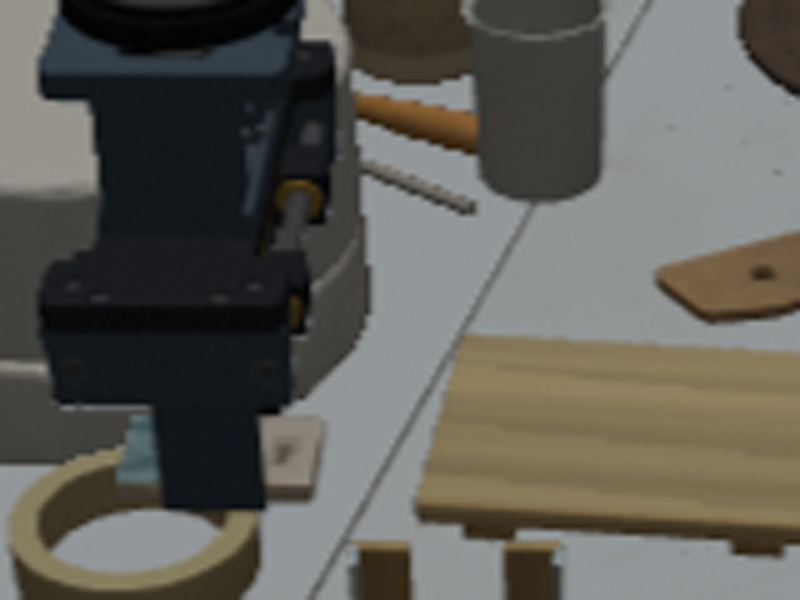

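View pics/w7.png

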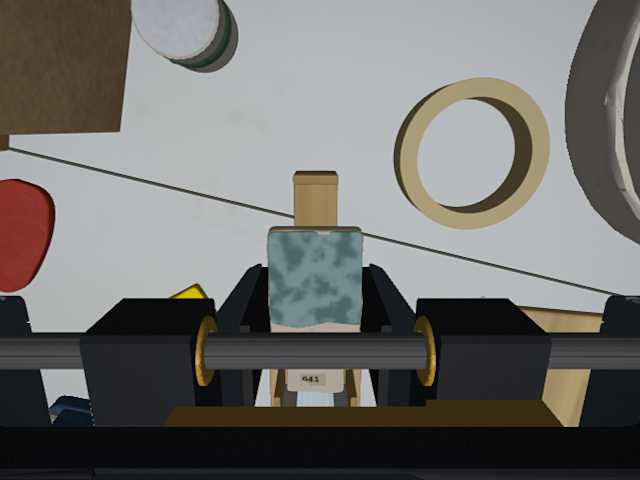

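The tile is held level at wrist (315,300), with the deck empty behind it. Carrying it to the board.

```bash
python3 -m creep '35 15 0 -12 0 0 0;35 27 0 -22 0 0 0;35 27 0 -22 0 0 0;35 27 0 -22 0 0 0;35 27 0 -22 0 0 0;35 27 0 -22 0 0 0;35 18 0 -14 0 0 0;35 10 0 -8 0 0 0;35 0 0 0 0 5.3 0;35 0 0 0 0 0 0' 20;python3 -m creep '35 0 20 0 0 0 0;35 0 20 0 0 0 0;35 0 0 0 0 0 0;35 0 0 0 0 0 0;35 0 0 0 0 0 0'; python3 st.py .485 -.448 .0225; python3 - <<'E'
from h import *
im=viewer.get_image("side"); cv2.imwrite("pics/s8.png",im[:,:,::-1]);crop("","pics/s8.png","pics/s8c.png",230,150,160,120,5)
im=viewer.get_image("top"); cv2.imwrite("pics/t8.png",im[:,:,::-1])
E
```

```text
time: 10.07
tcp_pos: [0.4839, -0.4473, 0.1196]
tool_rot: [[-0.117, -0.001, 0.993], [-0.993, 0.001, -0.117], [-0.001, -1.0, -0.001]]
force: [0.0, 0.7, -0.6]
opening: 0.0425
time: 10.48
tcp_pos: [0.4851, -0.4471, 0.081]
tool_rot: [[-0.11, 0.0, 0.994], [-0.994, -0.0, -0.11], [0.0, -1.0, 0.0]]
force: [1.2, 0.7, -0.7]
opening: 0.0423
t 10.48 tcp [ 0.4851 -0.4471  0.081 ] F [ 1.2  0.7 -0.7] open 0.0423 az -6.29 tilt [ 1.e-04 -1.e+00  1.e-04] q [-0.78  0.49  1.86  0.    0.79  0.9 ]
tool delta mm [ 0.9 58.5  0. ]
```

View pics/s8c.png

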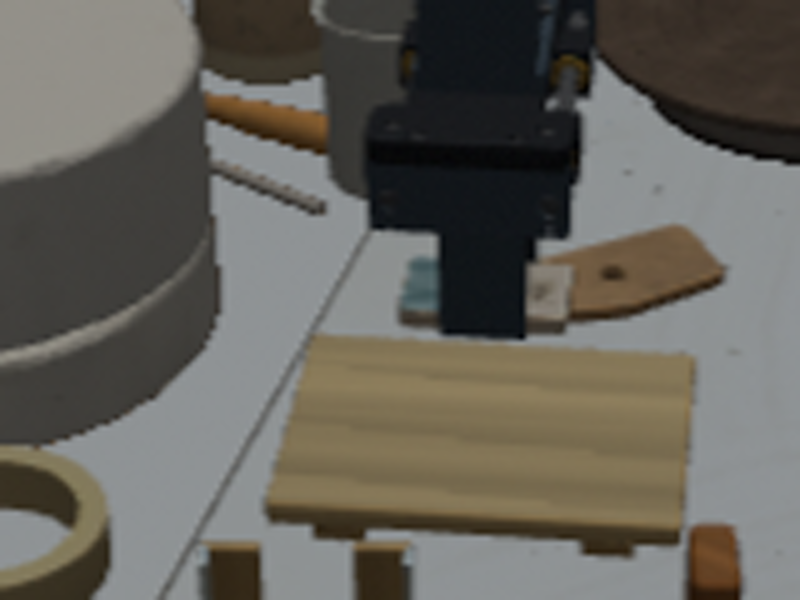

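View pics/t8.png

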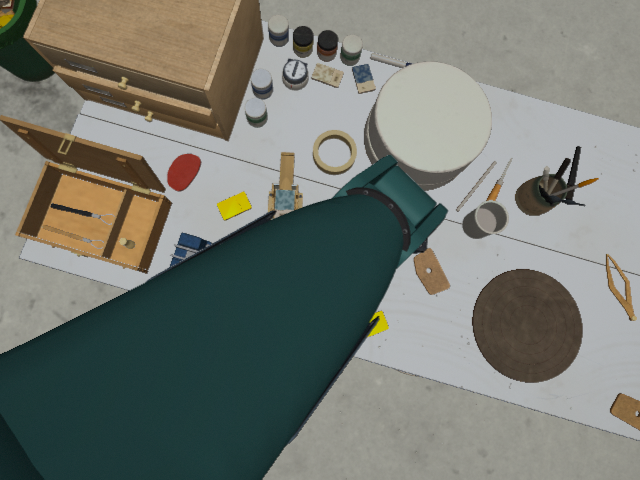

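The tile hangs level over the board in the side crop (490,295). Lowering it, with small steps at the end while watching the force.

```bash
python3 -m creep '35 0 20 0 0 0 0;35 0 20 0 0 0 0;35 0 10 0 0 0 0;35 0 5 0 0 0 0;35 0 0 0 0 0 0;35 0 0 0 0 0 0';python3 -m creep '35 0 2 0 0 0 0;35 0 0 0 0 0 0;35 0 0 0 0 0 0'
```

```text
time: 11.08
tcp_pos: [0.4848, -0.4477, 0.0262]
tool_rot: [[-0.111, 0.0, 0.994], [-0.994, -0.0, -0.111], [0.0, -1.0, 0.001]]
force: [0.3, 0.3, 0.2]
opening: 0.0422
time: 11.33
tcp_pos: [0.4847, -0.4476, 0.0241]
tool_rot: [[-0.111, 0.001, 0.994], [-0.994, -0.001, -0.111], [0.001, -1.0, 0.001]]
force: [-0.5, -0.2, 0.2]
opening: 0.0425
```

```bash
python3 -m creep '35 0 1.5 0 0 0 0;35 0 0 0 0 0 0;35 0 0 0 0 0 0'
```

```text
time: 11.58
tcp_pos: [0.4845, -0.4473, 0.022]
tool_rot: [[-0.111, -0.0, 0.994], [-0.994, -0.0, -0.111], [0.0, -1.0, -0.0]]
force: [-0.9, 0.2, -1.0]
opening: 0.0421
```

```bash
python3 -m creep '35 0 0.7 0 0 0 0;35 0 0 0 0 0 0;35 0 0 0 0 0 0'; python3 - <<'E'
from h import *
im=viewer.get_image("side"); cv2.imwrite("pics/s9.png",im[:,:,::-1]);crop("","pics/s9.png","pics/s9c.png",260,180,120,90,6)
E
```

```text
time: 11.83
tcp_pos: [0.4846, -0.4474, 0.0214]
tool_rot: [[-0.111, 0.0, 0.994], [-0.994, -0.0, -0.111], [0.0, -1.0, 0.0]]
force: [-0.7, 0.3, 1.3]
opening: 0.0425
```

View pics/s9c.png

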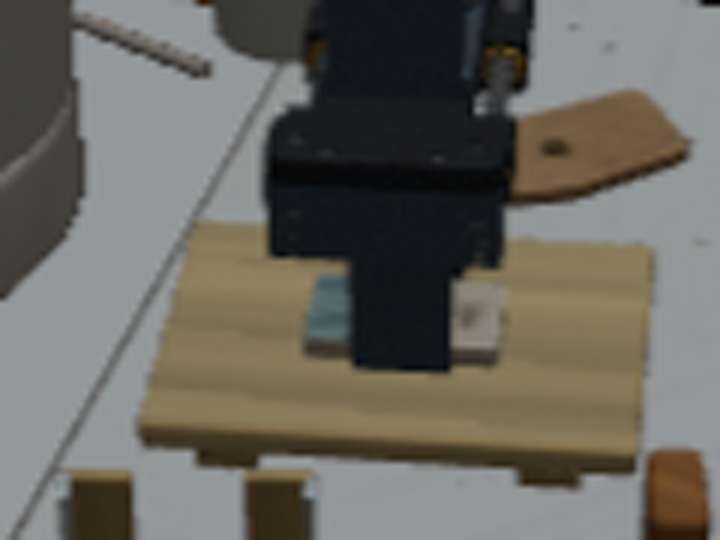

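```bash
python3 -m creep '35 0 0.6 0 0 0 0;35 0 0 0 0 0 0;35 0 0 0 0 0 0'
```

```text
time: 12.13
tcp_pos: [0.4845, -0.4474, 0.0213]
tool_rot: [[-0.111, -0.0, 0.994], [-0.994, 0.0, -0.111], [-0.0, -1.0, -0.0]]
force: [-3.1, 3.7, 12.5]
opening: 0.0424
```

The tile is on the board (12.5 N, with z held at 0.0213). Releasing gently and going up.

```bash
python3 -m creep '35 0 -0.4 0 0 0 0;56 0 0 0 0 0 0;56 0 0 0 0 0 0;56 0 0 0 0 0 0;56 0 0 0 0 0 0;56 0 0 0 0 0 0'; python3 -m creep '60 0 -5 0 0 0 0;60 0 -15 0 0 0 0;60 0 -25 0 0 0 0;60 0 -30 0 0 0 0;60 0 -30 0 0 0 0;60 0 -20 -30 0 0 0;60 0 0 -35 0 0 0;60 0 0 0 0 0 0;60 0 0 0 0 0 0'; python3 - <<'E'
from h import *
im=viewer.get_image("wrist"); cv2.imwrite("pics/w10.png",im[:,:,::-1])
im=viewer.get_image("side"); cv2.imwrite("pics/s10.png",im[:,:,::-1]);crop("","pics/s10.png","pics/s10c.png",210,180,200,150,4)
E
```

```text
time: 12.63
tcp_pos: [0.4845, -0.4473, 0.0209]
tool_rot: [[-0.111, -0.0, 0.994], [-0.994, 0.0, -0.111], [-0.0, -1.0, -0.0]]
force: [0.4, -0.0, -0.9]
opening: 0.056
time: 13.38
tcp_pos: [0.419, -0.4402, 0.1477]
tool_rot: [[-0.112, 0.001, 0.994], [-0.994, -0.001, -0.112], [0.001, -1.0, 0.001]]
force: [-0.0, -0.8, -0.2]
opening: 0.0603
```

View pics/w10.png

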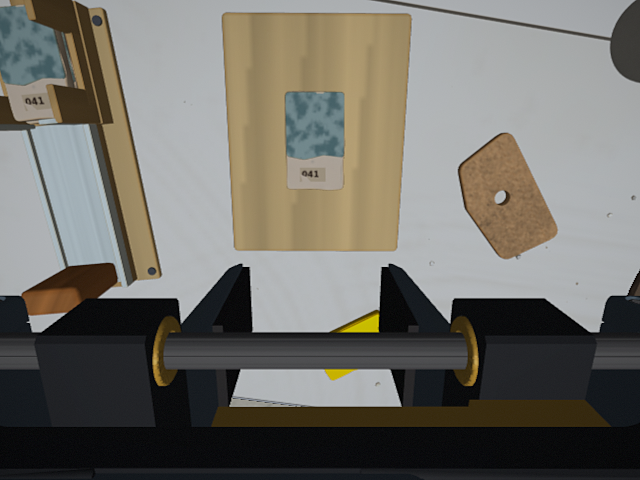

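View pics/s10c.png

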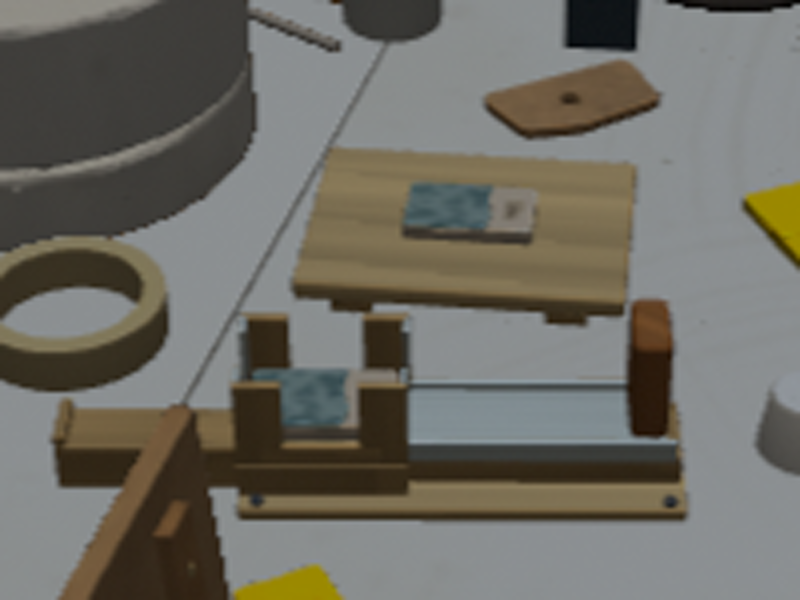

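The tile lies flat at wrist (315,141), a few mm from the board's centre at about (317,131). The slide is home, two tiles remain in the magazine, and the bystanders in view have not moved. Handing in.

```bash
python3 -c "
from cell import r
print(r.get_state()['time']); print(r.hand_in())"
```

```text
13.4833
the job is handed in; nothing more can be done
None
```

The tile is on the ware board and I handed the job in at about 13.5 s; no verdict is reported.

- **Dispensing:** I gripped the handle block and pushed the slide about 80 mm to its stop, where the force rose from 8 to 16 N. I then opened the jaws there. The next picture showed the slide home by itself. I did not measure its return speed.
- **Placing:** I gripped the tile across its width on the deck, carried it level to the board, and lowered it until contact at about 12 N. Then I released it and withdrew.
- **Last pictures:**
  - The tile lies flat and face up, well within tolerance, roughly 7 mm from the board's centre along its length and 1–2 mm across.
  - The slide is home, with the other two tiles in the magazine.
  - The tape, plug and rib look unmoved. The kidney was last seen unmoved in the top view just before placing.
  - The gripper touches nothing.
- **Disagreement:** the block sat about 3 mm further towards +y than my first camera fit. I corrected for this at the grasp and at the outlet.

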